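# Tip a standing board into a sanding jig and cam-clamp it

### The job

Using only the outside of the fingers - pinch and lift nothing - push the wooden board that stands on end over, near its top, so that it drops by itself flat onto the jig's black rubber bed with its head towards the end stop. Then push it along the bed until it sits fully home against the end stop, and last swing the red cam lever round until the cam clamps the board tight and flush against the fence. Leave the other things on the bench where they are.

Things in the scene. Friction and masses are not known exactly. Their poses are not given: they have to be found in the camera images.
- board: Pine board 140 x 42 x 19 mm, 60 to 110 g, at first standing on end on the bed. Origin: middle of its foot end, the near end once it lies (push there to slide it home). z axis along the length (up at first, towards the end stop once it lies), x across the 19 mm thickness (towards the stop at first, down once it lies). Leant past about 8 degrees it falls freely; its foot may slip some mm.
- board_head (a point): Middle of the board's other end: on top at first (154 mm above the bench), at the end stop when home.
- board_middle (a point): Centre of the board, 70 mm from either end.
- jig: Sanding jig screwed to the bench: plywood base, 300 x 152 x 12 mm, fence, end stop, cam. Origin at bench height. x axis: level, along the bed to the end stop (to the robot's left, give or take 20 degrees); y to the cam's side (towards the robot); z up. The black rubber bed lies at x -155 to 100, y -21 to 33 mm, top at z 14 mm. The board stands square to it within 2 degrees.
- bed_stop (a point): Foot of the end stop's face, on the bed, at jig x 100, y 0, z 14 mm: the middle of the head's lower edge when the board is home and clamped (its near end is then at x -40). The stop is pale wood, 18 mm thick, y -20 to 38, top at z 42 mm. At first the board's front face stands 165 to 192 mm from it, its middle at y 3 to 10 mm.
- fence_front (a point): Near end of the fence, on the bed, on its face: jig x -20, y -21, z 14 mm. The fence is pale wood, 22 mm wide, from here to x 118, top at z 42 mm, on the side away from the robot. The board home stands out 20 mm in front of it.
- cam (a joint): Angle of the red cam and lever about its upright pivot, rad; starts open, 0 to 0.3, and closes counter-clockwise seen from above, to 2.25. The lever points 0.70 rad plus this angle from the jig's x axis towards its y axis. It stays where it is left (1 N at the lever moves it). Open it leaves about 13 mm of play beside the board; it meets the clamped board at about 1.97 and is tight from about 2.05.
- cam_pivot (a point): On the cam's pivot axis, jig x 32, y 53 mm, at half the lever's thickness, 22 mm above the bench. Its x axis points along the lever to the knob, z up.
- lever_mid (a point): On the lever's middle line, 68 mm from the pivot: push here. The lever is 16 mm wide and fills heights 14 to 30 mm above the bench; tightening takes up to about 10 N here.
- lever_end (a point): On the lever's middle line under its black knob, 96 mm from the pivot; the knob is 24 mm across and reaches 62 mm above the bench.
- sanding_block: cork sanding block, 70 x 110 x 27 mm, lying left of the jig; a bystander
- masking_tape: roll of pale masking tape lying flat, 97 mm across, 25 mm high, left of the jig; a bystander
- pencil: flat red carpenter's pencil, 14 x 172 x 7 mm, at the left near the bench's front edge; a bystander
- nail_jar: glass jar of nails with a yellow lid, 70 mm across, 97 mm high, standing right of the jig; a bystander
- screwdriver: screwdriver with a yellow and black handle, 186 mm long, lying right of the jig; a bystander
- wrench: steel combination spanner, 204 mm long, lying at the far right; a bystander
Mind the look-alikes: they are no part of the job. Of the things like the board, leave any that is blue; of the rest the smaller one is meant.

How it is judged:
On the way, in this order (a step that is already met when the one before it is completed fails the run):
1. the board has fallen flat onto the rubber bed, between fence and cam, head towards the stop (angle between board's own z axis and vertical between 1.5 and 1.64 rad and angle between the x axis of board and the z axis of jig, either way round below 0.1 rad and z of board_middle in the frame of jig below 0.028 m and y of board_head in the frame of jig between -0.006 and 0.018 m and y of board in the frame of jig between -0.01 and 0.022 m and x of board_head in the frame of jig above 0 m), for 0.2 s.
2. the board is pushed home: its head within 3 mm of the end stop (angle between board's own z axis and vertical between 1.5 and 1.64 rad and angle between the x axis of board and the z axis of jig, either way round below 0.1 rad and z of board_middle in the frame of jig below 0.028 m and x of board_head in the frame of jig above 0.097 m), for 0.2 s.
3. the cam lever is round and the cam presses the board against the fence (all of step 2 and y of each of board_head, board in the frame of jig below 0.0025 m and value of joint cam above 1.9 rad and contact force between cam and board above 3 N), for 0.2 s.
At the end, for the whole second after the job is handed in: The board lies flat on the rubber bed, its head within 3 mm of the end stop, both its ends within 2.5 mm of the clamped line (its edge along the fence), the cam turned past 1.9 rad and pressing on it with more than 3 N; board and cam are at rest (all of step 3 and linear speed of board below 0.02 m/s and velocity of joint cam below 0.1 rad/s); the robot touches nothing.
It fails at once if the board, the lever or its knob is pinched: the jaws straddle it while touching it ((contact force between the fingers and board above 0.3 N and y of the grasp point in the frame of board between -0.021 and 0.021 m and ((angle between board's own z axis and vertical below 0.5 rad and x of the grasp point in the frame of board between -0.0095 and 0.0095 m and z of the grasp point in the frame of board between 0 and 0.152 m) or (angle between board's own z axis and vertical above 1.3 rad and x of the grasp point in the frame of board between -0.022 and 0.0095 m and z of the grasp point in the frame of board between 0.002 and 0.138 m))) or (contact force between the fingers and cam above 0.3 N and y of the grasp point in the frame of cam_pivot between -0.006 and 0.006 m and ((x of the grasp point in the frame of cam_pivot between 0.02 and 0.085 m and z of the grasp point in the frame of cam_pivot between -0.02 and 0.014 m) or (x of the grasp point in the frame of cam_pivot between 0.085 and 0.106 m and z of the grasp point in the frame of cam_pivot between -0.02 and 0.046 m)))).
It fails at once if the board is pushed low down while it stands (grasp point below 75 mm, about its middle) (contact force between the fingers and board above 0.3 N and angle between board's own z axis and vertical below 0.15 rad and height (world z) of the grasp point below 0.075 m).
It fails at once if the board is carried or guided down instead of falling by itself (contact force between the fingers and board above 0.5 N and angle between board's own z axis and vertical between 0.6 and 1.25 rad).
It fails at once if the board is lifted (height (world z) of board_middle above 0.105 m or (angle between board's own z axis and vertical above 1.3 rad and height (world z) of board_middle above 0.05 m)).
It fails at once if a bystander is moved by more than 20 mm (distance of any of sanding_block, masking_tape, pencil, nail_jar, screwdriver, wrench from where it was at the start of the episode above 0.02 m).
It also fails if it takes over 51 s, if anything falls off the work surface, if the arm or the gripper's body presses on something with over 40 N, if the wrist force passes 120 N, or if a joint passes its speed limit or range.

### The arm

A 7-joint arm with a two-finger parallel gripper is mounted at the origin on a cart in front of the work surface, level with it; the furniture and walls round the work are solid. World frame = base frame: x ahead of the robot, y to its left, z up, the work surface at z = 0. Lengths are in m, angles in rad, forces in N, time in s.
With the tool pointing down it reaches from about 0.425 to 0.95 m from the base axis. Payload 4.7 kg.
Tool frame: the origin (TCP) lies on the centre line of the jaws, within the pads' length; the fingertips stand 8 mm ahead of it and the grasp point (between the pads) lies 11 mm behind it; z points along the fingers, y is the line along which they close (so a half turn about z gives the same grasp; the last joint's range is limited). The gripper opens to 85 mm and grips with 20 to 120 N. Pads are 22 mm wide; open, the fingers measure 114 mm over their backs; the gripper's body (76 mm by 85 mm) begins 54 mm behind the grasp point. The pads swing forward as they close: fully open they stand 13 mm farther back than shut.
Start: joints at [1.314, 0.469, -0.049, 1.532, 0.024, 1.141, -0.082], TCP at [0.152, -0.658, 0.239] pointing down, gripper open.
Joint ranges: [-2.59, 2.59], [-0.33, 1.99], [-1.39, 1.29], [0.1, 2.45], [-1.04, 4.18], [0.21, 1.99], [-2.66, 2.66]. Speed limits (rad/s): [2.57, 2.57, 3.14, 3.14, 3.14, 3.14, 3.14].

### API

Orientations are given as [roll, pitch, yaw] about the fixed x, y, z axes, in that order (R = Rz(yaw) Ry(pitch) Rx(roll)).
In Python, from plant import monitor, cams, arm gives the robot as it stands. The module is installed in compiled form; this text tells all that it offers.
- The arm moves only by the shell command python3 -m jog 'ROWS' [FORCE]. ROWS is text: rows parted by semicolons, each of 7 numbers parted by spaces: the shift along the tool's x, y, z in cm, then the turn, a rotation vector about the tool's x, y, z in degrees, then the finger opening in cm, from 0 to 8.54. A call has exactly 5 rows; each row shifts and turns the commanded pose from where the row before left it, along the tool's axes as they then stand; what a row does not reach is not made up. A row lasts 1/10 s, in which the tool goes at most 50 mm and 8.59 degrees, less where a joint would pass 70% of its speed; a pose out of reach is approached as far as the arm can. A call is refused whole if a number of a shift passes 5 or a number of a turn 8.59, either way. A call with a gripper value outside its range is refused whole. The fingers move at their own pace and stop on an object; FORCE is the grip in N (left out, the last holds). Time passes only in rows, so rows that do not move let the fingers close, or fill a call up. It gives the time, the measured TCP pose, the force, the opening and the grip force at its end, in the units of the state.
- monitor.read_state(): the state, without advancing time (a new reading comes with each control period).
- cams.capture(name): name is "side" or "top"; returns a dict with "pixels" (384x512x3 uint8, red, green, blue), "fx", "fy", "cx", "cy" (pixels), "eye" and "rotation" of the camera in the world. Camera axes: x right, y down, z forward; pixel columns grow to the right and rows downward; lengths in m; the calibration is good to about 2 mm. A picture is of the moment at which its call begins. There is no depth.
- arm.close_job(): hands the job in; it is judged then, once.
The state is a dict: "time_s": time; "qpos": joint angles; "joint_vel": joint speeds; "effort": joint torques, N m; "tcp_pos": TCP position; "orientation": TCP orientation; "force": force on the tool from outside, world axes, zero at the start; "wrist_torque": the same for the moment, N m; "opening": opening from 0.0 (shut) to 1.0 (fully open); "grasp_force": force on a finger pad.
Only numpy, scipy, OpenCV 4.12 (cv2) and the standard library are available. Lean on these libraries where they do the work, as an engineer would, in place of code of your own. Each camera call takes 0.05 s, during which the arm holds its last target. There are 200 camera calls.

## Working session

There is one attempt and no reset: what is moved stays moved. The work goes in short steps, Python scripts to look and compute and a shell command to move; the robot and the scene stay as the last step left them, time stands still between calls to the robot, and variables do not carry over. Pictures are saved under pics/ and viewed, at most 10 in all, crops included, and the job is handed in when it is done.

```bash
mkdir -p pics; cat > h.py <<'E'
import numpy as np, cv2
from plant import monitor, cams, arm
from scipy.spatial.transform import Rotation as R
def ray(c,u,v):
    d=np.array(c["rotation"])@np.array([(u-c["cx"])/c["fx"],(v-c["cy"])/c["fy"],1.]); return np.array(c["eye"]),d
def onplane(c,u,v,z):
    e,d=ray(c,u,v); return e+d*(z-e[2])/d[2]
def proj(c,p):
    q=np.array(c["rotation"]).T@(np.array(p)-np.array(c["eye"])); return q[0]/q[2]*c["fx"]+c["cx"],q[1]/q[2]*c["fy"]+c["cy"]
E
python3 - <<'E'
from h import *
for n in ("side","top"):
    c=cams.capture(n); cv2.imwrite(f"pics/{n}0.png",c["pixels"][:,:,::-1]); print(n,c["eye"],c["fx"],np.round(c["rotation"],3).tolist())
s=monitor.read_state(); print(s)
E
```

```text
side [ 0.01837406 -1.30138377  0.66063597] 355.89959275994784 [-1.967, 0.026, -0.412]
top [0.17326849 0.06217927 1.51533929] 386.7555512648364 [-2.858, -0.007, -1.931]
{'time_s': 0.1, 'qpos': array([ 1.31409466,  0.4693656 , -0.04862189,  1.53357428,  0.02411039,
        1.14099266, -0.08230488]), 'joint_vel': array([ 0.00191053, -0.00282454,  0.00031552, -0.0021735 , -0.00093075,
        0.00017925,  0.00037678]), 'effort': array([ 5.91516746e-04, -5.11513460e+01, -4.68427513e-02, -2.38390499e+01,
        1.07901540e-02,  4.35377617e-03, -8.16937813e-06]), 'tcp_pos': array([ 0.15235177, -0.65705911,  0.23836326]), 'orientation': array([-3.13983978e+00,  5.79965398e-05,  2.27854217e-01]), 'force': array([-0.36052411, -0.49876137, -0.09690973]), 'wrist_torque': array([-0.03223916, -0.02346323,  0.00144257]), 'grasp_force': 0.0, 'opening': 1.0019293768469903}
```

```bash
sed -i 's/np.array(c\["rotation"\])/rot(c)/g' h.py; cat >> h.py <<'E'
def rot(c): return R.from_euler("xyz",c["rotation"]).as_matrix()
E
```

```text
(no output)
```

View pics/side0.png

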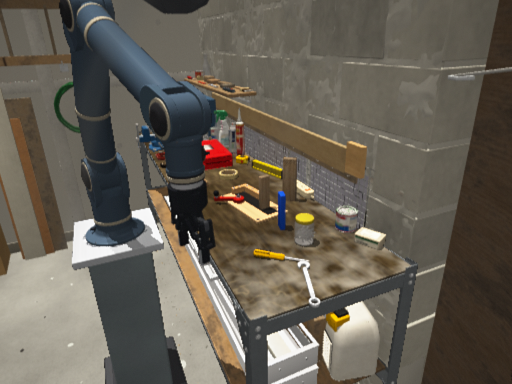

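View pics/top0.png

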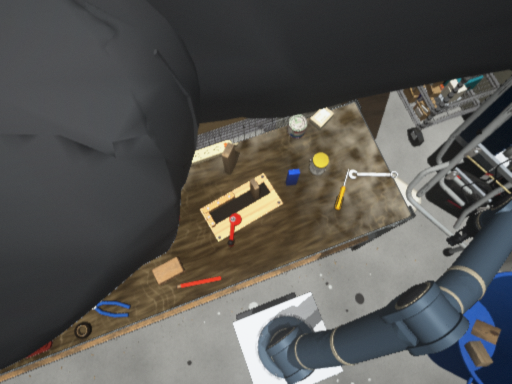

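In the side view, three things look like the board: a brown one on the jig at about (265,192), a taller brown one behind at (289,178), and a blue one at (282,210). In the top view they are at (255,185), (229,155) and (292,177). The one on the jig bed is the smaller non-blue one, so it should be the one meant. I'll confirm with an enlarged crop.

```bash
python3 - <<'E'
from h import *
a=cv2.imread("pics/top0.png")[145:250,190:310]; b=cv2.imread("pics/side0.png")[150:235,205:315]
a=cv2.resize(a,(400*120//120,350),interpolation=cv2.INTER_CUBIC); b=cv2.resize(b,(400,309),interpolation=cv2.INTER_CUBIC)
o=np.zeros((350,800,3),np.uint8); o[:,:400]=a; o[:309,400:]=b
cv2.imwrite("pics/crop1.png",o)
E
```

```text
(no output)
```

View pics/crop1.png

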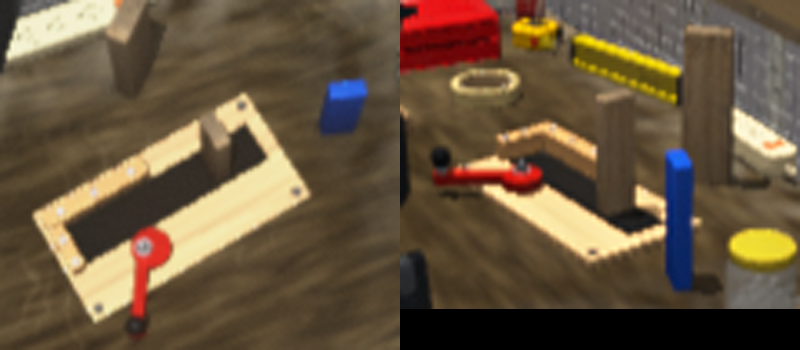

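The crop confirms it. The small brown board standing on the black bed is at top (255,186) and side (265,192). The larger brown one at the back and the blue one are the look-alikes. Next I'll fit the jig pose.

```bash
python3 - <<'E'
from h import *
c=cams.capture("top"); s=cams.capture("side")
T=lambda x,y:(190+(x+.5)*.3-.5,145+(y+.5)*.3-.5)
S=lambda x,y:(205+(x-400+.5)*.275-.5,150+(y+.5)*.275-.5)
P=lambda x,y,z:onplane(c,*T(x,y),z)
for n,a in dict(FR=(243,92,.012),NR=(311,192,.012),NL=(97,322,.012),FL_top=(33,213,.042),bedNR=(268,156,.014),bedFR=(245,120,.014),bedNL=(85,263,.014),pivot=(146,247,.034),knob=(136,326,.06),boardtopA=(202,120,.154),boardtopB=(221,112,.154)).items(): print(n,P(*a).round(4))
# near edge of base by mask
im=cv2.cvtColor(c["pixels"],cv2.COLOR_RGB2HSV)
m=((im[...,0]>15)&(im[...,0]<30)&(im[...,1]>60)&(im[...,2]>170)).astype(np.uint8); m[:170]=0;m[245:]=0;m[:,:195]=0;m[:,290:]=0
ct=max(cv2.findContours(m,cv2.RETR_EXTERNAL,cv2.CHAIN_APPROX_NONE)[0],key=cv2.contourArea)
w=np.array([onplane(c,*p[0],.012)[:2] for p in ct],np.float32); r=cv2.minAreaRect(w); print(r,cv2.boxPoints(r))
for X in [(612,88,.154),(597,97,.154),(632,97,.154)]: print("side top",onplane(s,*S(*X[:2]),X[2]).round(4))
e1,d1=ray(s,*S(522,170)); 
print("side pivot",onplane(s,*S(522,165),.034).round(4),"knob",onplane(s,*S(440,156),.05).round(4))
print(onplane(s,*S(593,263),.012).round(4), onplane(s,*S(702,218),.012).round(4))
E
```

```text
FR [ 0.6573 -0.1585  0.012 ]
NR [ 0.509  -0.1898  0.012 ]
NL [0.4506 0.1036 0.012 ]
FL_top [0.5934 0.131  0.042 ]
bedNR [ 0.569  -0.1573  0.014 ]
bedFR [ 0.6218 -0.1476  0.014 ]
bedNL [0.5218 0.0939 0.014 ]
pivot [0.5101 0.0202 0.034 ]
knob [0.4219 0.0624 0.06  ]
boardtopA [ 0.5968 -0.0833  0.154 ]
boardtopB [ 0.5981 -0.1063  0.154 ]
((0.5607205629348755, -0.06545594334602356), (0.15298046171665192, 0.2228374034166336), 10.428558349609375) [[ 0.465326    0.03027682]
 [ 0.50566167 -0.18887961]
 [ 0.6561151  -0.1611887 ]
 [ 0.61577946  0.05796772]]
side top [ 0.5873 -0.0714  0.154 ]
side top [ 0.5608 -0.0893  0.154 ]
side top [ 0.5948 -0.107   0.154 ]
side pivot [0.5144 0.0314 0.034 ] knob [0.4239 0.0668 0.05  ]
[ 0.5051 -0.1944  0.012 ] [ 0.6592 -0.1518  0.012 ]
```

```bash
cat >> h.py <<'E'
O=np.array([.571,.0007]); TH=np.deg2rad(101.2)
def jig(p):
    p=np.array(p); d=p[:2]-O; return np.array([d[0]*np.cos(TH)+d[1]*np.sin(TH),-d[0]*np.sin(TH)+d[1]*np.cos(TH),p[2]])
def st():
    s=monitor.read_state(); print("t",round(s["time_s"],2),"jig",jig(s["tcp_pos"]).round(4),"rpy",np.degrees(s["orientation"]).round(1),"F",np.round(s["force"],1),"op",round(s["opening"],2))
E
M='3.4 -2.7 0 0 0 0 0'
python3 -m jog '0 0 0 0 0 1.85 0;3.4 -2.7 0 0 0 0 0;3.4 -2.7 0 0 0 0 0;3.4 -2.7 0 0 0 0 0;3.4 -2.7 0 0 0 0 0'
python3 -m jog '3.4 -2.7 0 0 0 0 0;3.4 -2.7 0 0 0 0 0;3.4 -2.7 0 0 0 0 0;3.4 -2.7 0 0 0 0 0;3.4 -2.7 0 0 0 0 0'
python3 -c "from h import *;st()"
```

```text
time_s: 0.7
tcp_pos: [0.2658, -0.5238, 0.2394]
orientation: [3.141, -0.0, 0.194]
force: [0.6, -0.1, 0.3]
opening: 0.142
grasp_force: 0.0
time_s: 1.2
tcp_pos: [0.4063, -0.3583, 0.2396]
orientation: [3.141, -0.0, 0.194]
force: [0.1, -1.2, -0.1]
opening: -0.003
grasp_force: 0.0
t 1.2 jig [-0.3202  0.2313  0.2396] rpy [180.   -0.   11.1] F [ 0.1 -1.2 -0.1] op -0.0
```

```bash
python3 -m jog '3.7 -2.7 0 0 0 0 0;3.7 -2.7 0 0 0 0 0;3.7 -2.7 0 0 0 0 0;3.7 -2.7 0 0 0 0 0;3.7 -2.7 0 0 0 0 0' >/dev/null
python3 -m jog '3.7 -2.4 0 0 0 0 0;0 0 0 0 0 0 0;0 0 0 0 0 0 0;0 0 0 0 0 0 0;0 0 0 0 0 0 0' >/dev/null
python3 - <<'E'
from h import *
st(); s=cams.capture("side"); t=cams.capture("top")
a=cv2.resize(s["pixels"][120:230,200:340],(800,600)[:1]+(629,)[:1] if 0 else (480,377),interpolation=cv2.INTER_CUBIC)
b=cv2.resize(t["pixels"][145:250,190:310],(320,280),interpolation=cv2.INTER_CUBIC)
o=np.zeros((377,800,3),np.uint8);o[:,:480]=a;o[:280,480:]=b
cv2.imwrite("pics/crop2.png",o[:,:,::-1])
E
```

```text
t 2.2 jig [-0.164   0.0117  0.2393] rpy [180.   0.  11.] F [-1.1  0.4 -1.1] op -0.0
```

View pics/crop2.png

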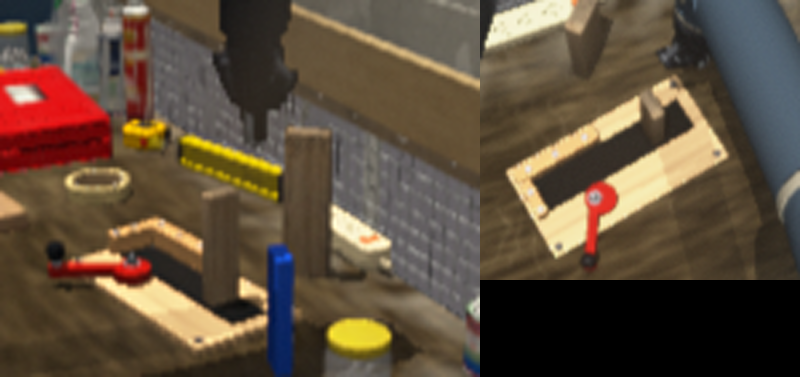

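```bash
python3 - <<'E'
from h import *
s=cams.capture("side"); t=cams.capture("top")
f=lambda x,y:(200+x*.2917,120+y*.2918); g=lambda x,y:(190+(x-480)*.375,145+y*.375)
p=monitor.read_state()["tcp_pos"]-[0,0,.008]
u,v=proj(s,p); print("tip in crop",(u-200)/.2917,(v-120)/.2918,"want 260,138")
for n,q in dict(footL=(206,300),footR=(238,306)).items(): print(n,jig(onplane(s,*f(*q),.014)).round(4))
for n,q in dict(topL=(203,192),topR=(238,195),topB=(220,187)).items(): print(n,jig(onplane(s,*f(*q),.154)).round(4))
for n,q in dict(tA=(641,96),tB=(656,90),tC=(664,103),foot=(650,143),footr=(664,137)).items(): print(n,jig(onplane(t,*g(*q),.154 if n[0]=='t' else .014)).round(4))
u,v=proj(s,[*(O+[0,0]),.2]); 
for n,q in dict(blueTop=(279,248)).items(): pass
print("blue foot",jig(onplane(s,*f(280,372),0)).round(3))
E
```

```text
tip in crop 253.3452000333065 143.22801158403604 want 260,138
footL [-0.0851  0.0235  0.014 ]
footR [-0.1219  0.0029  0.014 ]
topL [-0.0847  0.0244  0.154 ]
topR [-0.118  -0.0015  0.154 ]
topB [-0.0838 -0.0009  0.154 ]
tA [-0.087  -0.0076  0.154 ]
tB [-0.1094 -0.0041  0.154 ]
tC [-0.1088  0.0179  0.154 ]
foot [-0.0826  0.0235  0.014 ]
footr [-0.1055  0.0267  0.014 ]
blue foot [-0.258  0.049  0.   ]
```

The crop shows the closed fingers right of and above the board (side crop 260,135). The board's back face is at jig x about -0.107 and its middle at y about 0.005. I'll go down behind it.

```bash
python3 -m jog '0.6 0 2.2 0 0 0 0;0 0 2.2 0 0 0 0;0 0 2.2 0 0 0 0;0 0 2.2 0 0 0 0;0 0 2.1 0 0 0 0' >/dev/null
python3 -m jog '0 -0.5 0 0 0 0 0;0 -0.5 0 0 0 0 0;0 -0.4 0 0 0 0 0;0 0 0 0 0 0 0;0 0 0 0 0 0 0' >/dev/null
python3 -c "from h import *;st()"
```

```text
t 3.4 jig [-0.1485  0.0038  0.1315] rpy [ 1.799e+02 -1.000e-01  1.120e+01] F [-0.6 -0.  -0.4] op -0.0
```

```bash
python3 -m jog '0 -1 0 0 0 0 0;0 -1 0 0 0 0 0;0 -0.7 0 0 0 0 0;0 -0.7 0 0 0 0 0;0 -0.7 0 0 0 0 0' 
python3 -m jog '0 -0.7 0 0 0 0 0;0 -0.7 0 0 0 0 0;0 0 0 0 0 0 0;0 2 0 0 0 0 0;0 2 0 0 0 0 0' 
python3 - <<'E'
from h import *
st(); s=cams.capture("side"); t=cams.capture("top")
a=cv2.resize(s["pixels"][120:230,200:340],(480,377),interpolation=cv2.INTER_CUBIC)
b=cv2.resize(t["pixels"][145:250,190:310],(320,280),interpolation=cv2.INTER_CUBIC)
o=np.zeros((377,800,3),np.uint8);o[:,:480]=a;o[:280,480:]=b
cv2.imwrite("pics/crop3.png",o[:,:,::-1])
E
```

```text
time_s: 3.9
tcp_pos: [0.5874, -0.1047, 0.1304]
orientation: [3.142, -0.0, 0.196]
force: [-0.4, 0.2, 0.2]
opening: -0.001
grasp_force: 0.0
time_s: 4.4
tcp_pos: [0.5928, -0.131, 0.1304]
orientation: [3.141, -0.0, 0.197]
force: [-0.6, 0.6, 0.8]
opening: 0.001
grasp_force: 0.0
t 4.4 jig [-0.1335  0.0042  0.1304] rpy [180.   -0.   11.3] F [-0.6  0.6  0.8] op 0.0
```

View pics/crop3.png

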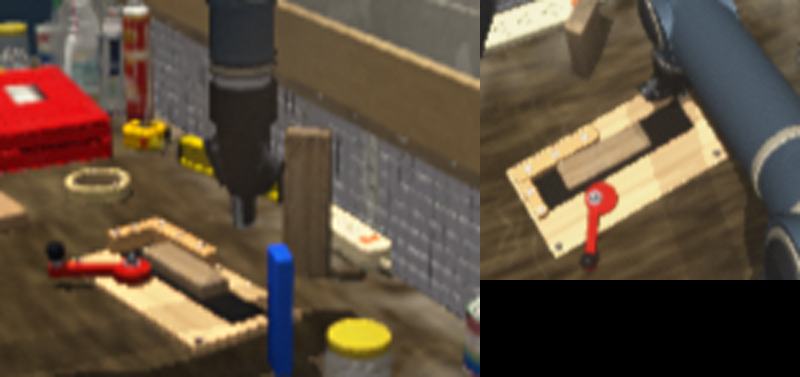

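Pushing it over worked: the board lies flat on the bed, with its near end at about (645,130) in the top crop. I'll measure that end, then go down behind it.

```bash
python3 - <<'E'
from h import *
t=cams.capture("top"); s=cams.capture("side")
f=lambda x,y:(200+x*.2917,120+y*.2918); g=lambda x,y:(190+(x-480)*.375,145+y*.375)
for n,q in dict(tailF=(638,122),tailN=(650,138),headF=(557,167),headN=(567,186)).items(): print(n,jig(onplane(t,*g(*q),.033)).round(4))
for n,q in dict(tailN=(198,291),tailF=(226,279)).items(): print(n,jig(onplane(s,*f(*q),.033)).round(4))
E
```

```text
tailF [-0.0817 -0.0093  0.033 ]
tailN [-0.0839  0.0214  0.033 ]
headF [ 0.0567 -0.0131  0.033 ]
headN [0.0588 0.0196 0.033 ]
tailN [-0.0912  0.0393  0.033 ]
tailF [-0.0846 -0.0074  0.033 ]
```

```bash
python3 -m jog '0 0 2 0 0 0 0;0 0 2 0 0 0 0;0 0 2 0 0 0 0;0 0 2 0 0 0 0;0 0 1 0 0 0 0' >/dev/null
python3 -c "from h import *;st()"
```

```text
t 5.1 jig [-0.1316  0.0052  0.0387] rpy [-1.799e+02  1.000e-01  1.130e+01] F [ 0.4  0.3 -0.3] op -0.0
```

```bash
python3 -m jog '0 0 0.6 0 0 0 0;0 0 0.6 0 0 0 0;0 -0.8 0 0 0 0 0;0 -0.8 0 0 0 0 0;0 -0.8 0 0 0 0 0' 
python3 -m jog '0 -0.8 0 0 0 0 0;0 -0.8 0 0 0 0 0;0 -0.8 0 0 0 0 0;0 -0.8 0 0 0 0 0;0 -0.7 0 0 0 0 0' |grep force:
python3 -m jog '0 -0.3 0 0 0 0 0;0 -0.3 0 0 0 0 0;0 -0.2 0 0 0 0 0;0 0 0 0 0 0 0;0 0 0 0 0 0 0' |grep force:
python3 -c "from h import *;st()"
```

```text
time_s: 5.6
tcp_pos: [0.5882, -0.1063, 0.029]
orientation: [3.142, -0.001, 0.196]
force: [0.1, 0.8, 0.3]
opening: 0.0
grasp_force: 0.0
force: [0.6, 0.1, 1.4]
grasp_force: 0.5
force: [-0.0, -0.0, -0.6]
grasp_force: 0.0
t 6.6 jig [-0.0623  0.0046  0.0282] rpy [-180.     0.    11.2] F [-0.  -0.  -0.6] op 0.0
```

```bash
python3 -m jog '0 -0.3 0 0 0 0 0;0 -0.2 0 0 0 0 0;0 -0.1 0 0 0 0 0;0 0 0 0 0 0 0;0 0 0 0 0 0 0' |grep force:
python3 -m jog '0 -0.1 0 0 0 0 0;0 -0.1 0 0 0 0 0;0 0 0 0 0 0 0;0 0 0 0 0 0 0;0 0 0 0 0 0 0' |grep force:
python3 -m jog '0 -0.1 0 0 0 0 0;0 -0.1 0 0 0 0 0;0 0 0 0 0 0 0;0 0 0 0 0 0 0;0 0 0 0 0 0 0' |grep force:
python3 - <<'E'
from h import *
st(); s=cams.capture("side"); t=cams.capture("top")
a=cv2.resize(s["pixels"][165:230,205:300],(480,328),interpolation=cv2.INTER_CUBIC)
b=cv2.resize(t["pixels"][170:250,195:285],(320,284),interpolation=cv2.INTER_CUBIC)
o=np.zeros((328,800,3),np.uint8);o[:,:480]=a;o[:284,480:]=b
cv2.imwrite("pics/crop4.png",o[:,:,::-1])
E
```

```text
force: [0.2, -0.9, 0.4]
grasp_force: 0.0
force: [-0.8, -1.0, 0.1]
grasp_force: 0.0
force: [-0.0, -0.2, 0.3]
grasp_force: 0.0
t 8.1 jig [-0.0523  0.0044  0.0283] rpy [-180.     0.    11.2] F [-0.  -0.2  0.3] op 0.0
```

View pics/crop4.png

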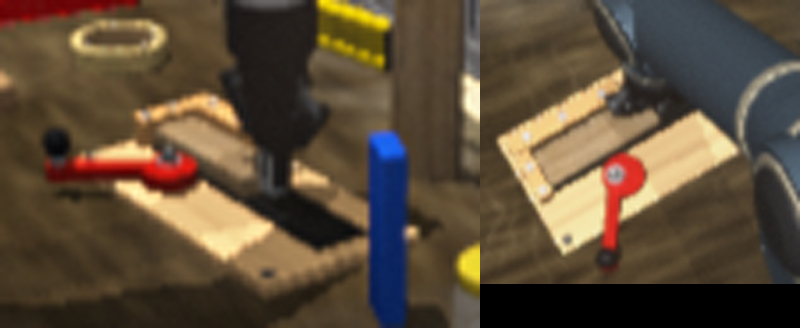

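The board's head is nearly at the stop (top crop 535,165), but no push-back force has shown yet. I'll keep pushing in small steps.

```bash
for i in 1; do
python3 -m jog '0 -0.1 0 0 0 0 0;0 -0.1 0 0 0 0 0;0 0 0 0 0 0 0;0 0 0 0 0 0 0;0 0 0 0 0 0 0' |grep force:
python3 -m jog '0 -0.1 0 0 0 0 0;0 -0.1 0 0 0 0 0;0 0 0 0 0 0 0;0 0 0 0 0 0 0;0 0 0 0 0 0 0' |grep force:
python3 -m jog '0 -0.1 0 0 0 0 0;0 -0.1 0 0 0 0 0;0 0 0 0 0 0 0;0 0 0 0 0 0 0;0 0 0 0 0 0 0' |grep force:
done
python3 -c "from h import *;st()"
```

```text
force: [0.2, -1.5, -0.4]
grasp_force: 1.1
force: [0.3, -6.5, 0.4]
grasp_force: 3.0
force: [1.0, -9.6, 0.2]
grasp_force: 4.6
t 9.7 jig [-0.0505  0.005   0.0284] rpy [179.7   0.   11.1] F [ 1.  -9.6  0.2] op -0.0
```

```bash
python3 -m jog '0 1 0 0 0 0 0;0 1 0 0 0 0 0;0 0 -3.4 0 0 0 0;0 0 -3.4 0 0 0 0;0 0 -3.4 0 0 0 0' >/dev/null
python3 -m jog '-1.6 -3.3 0 0 0 0 0;-1.6 -3.3 0 0 0 0 0;-1.6 -3.3 0 0 0 0 0;-1.6 -3.3 0 0 0 0 0;-1.7 -3.3 0 0 0 0 0' >/dev/null
python3 -m jog '0 0 0 0 0 0 0;0 0 0 0 0 0 0;0 0 0 0 0 0 0;0 0 0 0 0 0 0;0 0 0 0 0 0 0' >/dev/null
python3 -c "from h import *;st()"
```

```text
t 11.2 jig [0.0976 0.0851 0.1302] rpy [180.    0.   11.1] F [0.1 0.1 0.2] op 0.0
```

```bash
python3 -m jog '0 0 2.5 0 0 0 0;0 0 2.5 0 0 0 0;0 0 2.5 0 0 0 0;0 0 1.8 0 0 0 0;0 0 1 0 0 0 0' |grep force
python3 -m jog '0 0 0 0 0 0 0;-0.3 0.6 0 0 0 0 0;-0.3 0.6 0 0 0 0 0;-0.3 0.5 0 0 0 0 0;0 0 0 0 0 0 0' |grep force
python3 - <<'E'
from h import *
st(); s=cams.capture("side"); t=cams.capture("top")
a=cv2.resize(s["pixels"][165:230,205:300],(480,328),interpolation=cv2.INTER_CUBIC)
b=cv2.resize(t["pixels"][170:250,195:285],(320,284),interpolation=cv2.INTER_CUBIC)
o=np.zeros((328,800,3),np.uint8);o[:,:480]=a;o[:284,480:]=b
cv2.imwrite("pics/crop5.png",o[:,:,::-1])
E
```

```text
force: [0.3, -0.0, 0.4]
grasp_force: 0.0
force: [0.1, -0.0, 0.5]
grasp_force: 0.1
t 12.2 jig [0.0805 0.0948 0.0279] rpy [180.   -0.   11.1] F [ 0.1 -0.   0.5] op -0.0
```

View pics/crop5.png

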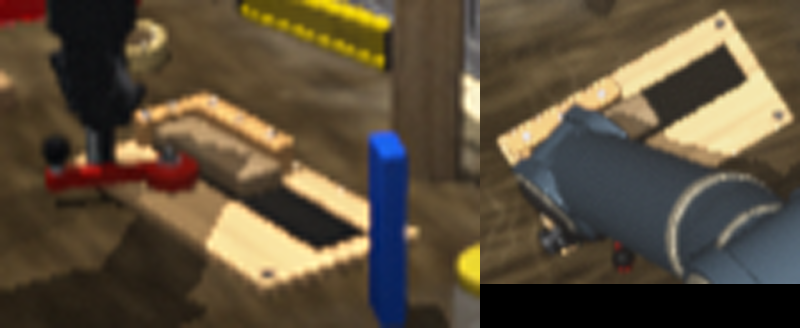

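The finger is on the stop side of the lever (side crop 97,150) and the board looks home. I'll swing the lever along the arc.

```bash
python3 -m jog '-0.7 0.8 0 0 0 0 0;-0.7 0.8 0 0 0 0 0;-0.4 1 0 0 0 0 0;-0.4 1.1 0 0 0 0 0;0 1.1 0 0 0 0 0' |grep force:
python3 -m jog '0 1.1 0 0 0 0 0;0.4 1.05 0 0 0 0 0;0.4 1.05 0 0 0 0 0;0 0 0 0 0 0 0;0 0 0 0 0 0 0' |grep force:
python3 - <<'E'
from h import *
st(); s=cams.capture("side"); t=cams.capture("top")
h=cv2.cvtColor(t["pixels"],cv2.COLOR_RGB2HSV); m=(((h[...,0]<6)|(h[...,0]>174))&(h[...,1]>170)&(h[...,2]>120)); m[:185]=0;m[250:]=0;m[:,:200]=0;m[:,285:]=0
a=cv2.resize(s["pixels"][165:230,205:300],(480,328),interpolation=cv2.INTER_CUBIC)
b=cv2.resize(t["pixels"][170:250,195:285],(320,284),interpolation=cv2.INTER_CUBIC)
o=np.zeros((328,800,3),np.uint8);o[:,:480]=a;o[:284,480:]=b
cv2.imwrite("pics/crop6.png",o[:,:,::-1])
E
```

```text
force: [-0.0, 1.7, 0.7]
grasp_force: 1.0
force: [-1.0, 0.7, 0.6]
grasp_force: 0.7
t 13.3 jig [0.0008 0.1089 0.0269] rpy [1.80e+02 1.00e-01 1.12e+01] F [-1.   0.7  0.6] op -0.0
```

View pics/crop6.png

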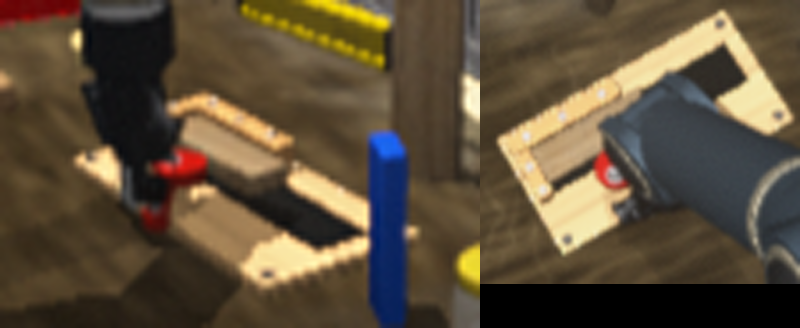

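The lever is swinging with the finger behind it. I'll carry on into the clamp.

```bash
python3 -m jog '0.5 0.7 0 0 0 0 0;0.5 0.7 0 0 0 0 0;0.4 0.3 0 0 0 0 0;0.4 0.3 0 0 0 0 0;0 0 0 0 0 0 0' |grep force:
python3 -m jog '0.2 0.1 0 0 0 0 0;0.2 0.1 0 0 0 0 0;0 0 0 0 0 0 0;0 0 0 0 0 0 0;0 0 0 0 0 0 0' |grep force:
python3 -c "from h import *;st()"
```

```text
force: [-8.4, 8.5, 3.2]
grasp_force: 4.7
force: [-12.9, 8.4, 7.1]
grasp_force: 7.1
t 14.4 jig [-0.0171  0.0924  0.026 ] rpy [-179.8    0.8   11.3] F [-12.9   8.4   7.1] op -0.0
```

```bash
python3 -m jog '0.3 0.1 0 0 0 0 0;0.2 0.1 0 0 0 0 0;0 0 0 0 0 0 0;0 0 0 0 0 0 0;0 0 0 0 0 0 0' |grep force:
python3 -c "from h import *;st()"
python3 -m jog '0.3 0.1 0 0 0 0 0;0.2 0.1 0 0 0 0 0;0 0 0 0 0 0 0;0 0 0 0 0 0 0;0 0 0 0 0 0 0' |grep force:
python3 -c "from h import *;st()"
```

```text
force: [-15.8, 8.9, 7.8]
grasp_force: 8.0
t 14.9 jig [-0.0193  0.0889  0.0257] rpy [-179.8    0.9   11.3] F [-15.8   8.9   7.8] op -0.0
force: [-19.6, 9.7, 11.5]
grasp_force: 10.0
t 15.4 jig [-0.0205  0.0859  0.0255] rpy [-179.7    1.2   11.3] F [-19.6   9.7  11.5] op -0.0
```

```bash
python3 -m jog '-0.5 -0.2 0 0 0 0 0;-0.5 -0.2 0 0 0 0 0;-0.8 -0.3 0 0 0 0 0;-0.8 -0.3 0 0 0 0 0;0 0 -2 0 0 0 0' |grep force:
python3 -m jog '0 0 -3 0 0 0 0;0 0 -4 0 0 0 0;0 0 -4 0 0 0 0;0 0 -4 0 0 0 0;0 0 -4 0 0 0 0' |grep force:
python3 -m jog '0 4 0 0 0 0 0;0 4 0 0 0 0 0;0 4 0 0 0 0 0;0 4 0 0 0 0 0;0 4 0 0 0 0 0' |grep force:
python3 -m jog '0 4 0 0 0 0 0;0 4 0 0 0 0 0;0 0 0 0 0 0 0;0 0 0 0 0 0 0;0 0 0 0 0 0 0' |grep force:
python3 - <<'E'
from h import *
st(); s=cams.capture("side"); t=cams.capture("top")
a=cv2.resize(s["pixels"][165:230,205:300],(400,274),interpolation=cv2.INTER_CUBIC)
b=cv2.resize(t["pixels"][170:250,195:285],(400,356),interpolation=cv2.INTER_CUBIC)
o=np.zeros((356,800,3),np.uint8);o[:274,:400]=a;o[:,400:]=b
cv2.imwrite("pics/crop7.png",o[:,:,::-1])
E
```

```text
force: [0.0, -0.3, -0.6]
grasp_force: 0.0
force: [1.0, -0.6, 0.1]
grasp_force: 0.0
force: [0.6, -0.0, 0.1]
grasp_force: 0.0
force: [-0.2, 0.5, -0.6]
grasp_force: 0.0
t 17.4 jig [-0.2933  0.1022  0.2374] rpy [-180.    -0.    11.3] F [-0.2  0.5 -0.6] op 0.0
```

View pics/crop7.png

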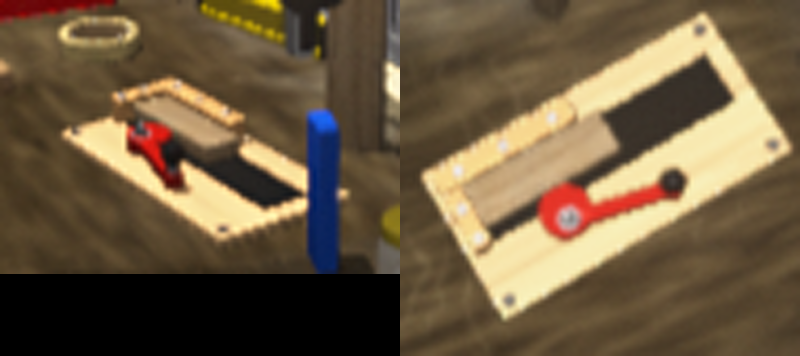

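```bash
python3 - <<'E'
from h import *
t=cams.capture("top"); g=lambda x,y:(195+(x-400)*.225,170+y*.2247)
J=lambda x,y,z:jig(onplane(t,*g(x,y),z))*1000
p,k=J(567,217,.034),J(672,182,.056); d=k-p; print(p.round(),k.round(),"cam",np.arctan2(d[1],d[0])-.7)
for q in [(607,113),(620,152),(463,183),(483,222)]: print(J(*q,.033).round(1))
E
```

```text
[34. 54. 34.] [-58.  80.  56.] cam 2.1644656956083894
[-45.5  -8.9  33. ]
[-36.7  28.1  33. ]
[ 96.3 -20.9  33. ]
[99.  18.9 33. ]
```

```bash
python3 - <<'E'
from h import *
t=cams.capture("top"); im=t["pixels"][180:232,200:260]; k=10
b=cv2.resize(im,None,fx=k,fy=k,interpolation=cv2.INTER_CUBIC)
def w(x,y,z):
    p=[O[0]+x*np.cos(TH)-y*np.sin(TH),O[1]+x*np.sin(TH)+y*np.cos(TH),z]; u,v=proj(t,p); return [int((u-200+.5)*k),int((v-180+.5)*k)]
def pl(c,z,col): cv2.polylines(b,[np.array([w(x,y,z) for x,y in c])],True,col,1)
pl([(-.04,-.021),(.1,-.021),(.1,.021),(-.04,.021)],.033,(0,255,0))
pl([(-.02,-.021),(.118,-.021),(.118,-.043),(-.02,-.043)],.042,(0,0,255))
pl([(-.155,-.021),(.1,-.021),(.1,.033),(-.155,.033)],.014,(255,0,255))
cv2.imwrite("pics/crop8.png",b[:,:,::-1])
E
```

```text
(no output)
```

View pics/crop8.png

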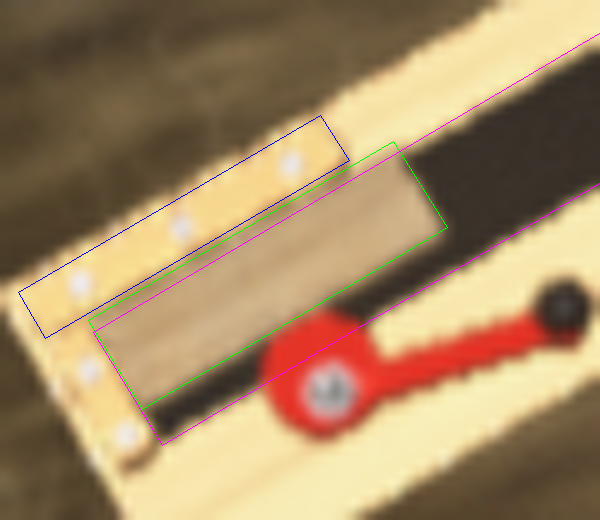

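The last picture shows the board parallel to the fence, head at the stop (left edge 95–140, 325–405). The cam is touching its edge and the lever is turned to about 2.16 rad. Handing in.

```bash
python3 -c "from h import *;print(arm.close_job());st()"
```

```text
the job is handed in; nothing more can be done
None
the job is handed in; nothing more can be done
```

I handed the job in at about 17.5 s of the 51 s, with no verdict returned: the last pictures show the board flat, home against the end stop and along the fence, with the cam at about 2.16 rad; the clamping force itself couldn't be measured.

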